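# Swing the spout over the blue mug and press start

## Task

Push the water font's brass spout round with a fingertip, gently, until its outlet is over the middle of the blue mug. Only then press the green start button fully down and let it come up again. Leave the mugs and everything else on the counter where they stand: nothing is to be picked up or moved.

Things in the scene. Friction and masses are not known exactly. Their poses are not given: they have to be found in the camera images.
- font: Fixed counter-top water font: steel column 52 mm thick at the far edge of a 265 x 400 mm drip tray, 12 mm high. Three mugs stand on the tray in an arc, about 180 mm from the column's axis and 60 degrees apart, in any order. Origin: on the column's axis at counter height; its -x axis points over the tray towards the robot; z up
- spout: Swivel spout: level brass tube 18 mm thick, centre line 200 mm above the counter, running 180 mm out from the column's axis, then bending down. Turns level about that axis, 1.6 rad either way of the font's -x; light friction (1 N at 150 mm), stays where left. Black hub 56 mm across, top at 217 mm. Origin: on the column's axis at counter height; the tube runs along its own -x; z up
- spout_outlet (a point): Centre of the underside of the black nozzle (24 mm across) at the spout's end, 180 mm from the column's axis and 160 mm above the counter; the mugs' rims are 97 mm above the counter, so the spout passes over them
- mug_blue: Blue ceramic mug standing upright on the drip tray: 76 mm across its mouth, 85 mm high, 4 mm wall, one handle reaching about 30 mm out on its own +y side. Origin: centre of its underside (on the mug's axis), z up
- mug_white: White ceramic mug standing upright on the drip tray: 76 mm across its mouth, 85 mm high, 4 mm wall, one handle reaching about 30 mm out on its own +y side. Origin: centre of its underside (on the mug's axis), z up
- mug_brown: Terracotta brown ceramic mug standing upright on the drip tray: 76 mm across its mouth, 85 mm high, 4 mm wall, one handle reaching about 30 mm out on its own +y side. Origin: centre of its underside (on the mug's axis), z up
- start (a joint): Travel of the round green start button, 36 mm across, in a black housing on top of a grey control pod (90 x 90 x 50 mm, fixed to the counter left or right of the font): 0 = up, 0.006 m = fully down. It is pressed straight down, springs back, and takes about 4 N to go fully down
- start_top (a point): Centre of the top face of the green start button
- jar: Amber glass storage jar with wooden lid, 76 mm across, 120 mm high, standing on the other side of the font from the control pod. Origin: centre of its underside
- bowl: Small white ceramic bowl, 100 mm across, 50 mm high, to the robot's right of the font. Origin: centre of its underside
- tub: Open white plastic tub, 100 x 120 x 60 mm. Origin: centre of its underside
- spoon: Spoon lying on the counter, to the robot's left. Origin: on its underside, near its middle
Not all that is in view belongs to the job. What is shaped like the part that bears start but turquoise is not meant. There is more than one size of the mug_blue; the job needs the smaller.

How it is judged (in metres and radians):
On the way, in this order (a step that is already met when the one before it is completed fails the run):
1. a fingertip pushes on the spout (contact force between the fingers and spout above 0.2 N), for 0.05 s.
2. the spout rests with its outlet over the middle of the blue mug (horizontal distance between spout_outlet and mug_blue below 0.02 m and angular speed of spout below 0.1 rad/s), for 0.2 s.
3. the start button is pressed fully down (value of joint start above 0.0048 m), for 0.05 s.
At the end, for the whole second after the job is handed in: The spout is at rest with its outlet within 20 mm, seen from above, of the blue mug's axis; the start button is up again (less than 1.5 mm down) after having been pressed at least 4.8 mm; the blue mug stands within 15 mm, and every other loose thing within 20 mm, of where it was (horizontal distance between spout_outlet and mug_blue below 0.02 m and angular speed of spout below 0.05 rad/s and value of joint start below 0.0015 m and distance of mug_blue from where it was at the start of the episode below 0.015 m and distance of each of mug_white, mug_brown, jar, bowl, tub, spoon from where it was at the start of the episode below 0.02 m); the robot touches nothing.
It fails at once if the start button is pressed (more than 3 mm) while the outlet is not over the blue mug (more than 20 mm off its axis) (value of joint start above 0.003 m and not (horizontal distance between spout_outlet and mug_blue below 0.02 m)).
It fails at once if the spout is pushed with more than 20 N (contact force between the fingers and spout above 20 N).
It fails at once if the blue mug is lifted, tipped or moved more than 15 mm (distance of mug_blue from where it was at the start of the episode above 0.015 m or angle between mug_blue's own z axis and vertical above 0.2 rad).
It fails at once if another mug, the jar, bowl, tub or spoon is lifted or moved more than 20 mm (distance of any of mug_white, mug_brown, jar, bowl, tub, spoon from where it was at the start of the episode above 0.02 m).
It also fails if it takes over 51 s, if anything falls off the work surface, if the arm or the gripper's body presses on something with over 40 N, if the wrist force passes 120 N, or if a joint passes its speed limit or range.

## Robot

A 6-joint arm with a two-finger parallel gripper is mounted at the origin on the work surface. World frame = base frame: x ahead of the robot, y to its left, z up, the work surface at z = 0. Lengths are in m, angles in degrees, forces in N, time in s.
With the tool pointing down it reaches from about 0.25 to 0.725 m from the base axis. Payload 9.7 kg.
Tool frame: the origin (TCP) lies midway between the tips of the shut fingers; the grasp point (between the pads) lies 19 mm behind it; z points along the fingers, y is the line along which they close (so a half turn about z gives the same grasp; the last joint's range is limited). The gripper opens to 85 mm and grips with 20 to 120 N. Pads are 22 mm wide; open, the fingers measure 114 mm over their backs; the gripper's body (76 mm by 85 mm) begins 54 mm behind the grasp point. The pads swing forward as they close: fully open they stand 13 mm farther back than shut.
Start: joints at [67.781, 4.979, 10.078, 95.1, 0, 90], TCP at [0.208, 0.509, 0.231] pointing down, gripper open.
Joint ranges: [-179.16, 179.16], [-48.56, 103.87], [-65.8, 70.77], [-126.05, 130.52], [-82.76, 87.17], [-180, 180]. Speed limits (degrees/s): [127.2, 127.2, 147.25, 180, 180, 180].

## Interface

Orientations are given as [roll, pitch, yaw] about the fixed x, y, z axes, in that order (R = Rz(yaw) Ry(pitch) Rx(roll)).
In Python, from workcell import * gives the robot as it stands.
- The arm moves only by the tool servo_tool, never from a script. Its argument "moves" is a list of rows, each a list of 4 numbers: the shift along the world's x, y, z in fractions of the full range, 1 being 75 cm, then the turn about the world's z in normalised numbers (1 is pi rad). A call has 1 to 20 rows; each row is the pose to reach, as a shift and turn from the pose commanded when the call began; what a row does not reach only later rows make up. A row lasts 1/12 s, in which the tool goes at most 41.7 mm and 7.16 degrees, less where a joint would pass 70% of its speed; a pose out of reach is approached as far as the arm can. A shift or turn number past 1, either way, is cut back to 1. A call with a gripper value outside its range is refused whole. "claw" is the closure, from 0 (fully open) to 1 (shut), set as the call begins (left out, the last holds). The fingers move at their own pace and stop on an object; "force" is the grip in N (left out, the last holds). Time passes only in rows, so rows that repeat a pose let the fingers close. It gives the time, the measured TCP pose, the force, the opening and the grip force at its end, in the units of the state.
- get_obs(): the state, without advancing time (a new reading comes with each control period).
- camera(name): name is "scene" or "side" or "wrist"; returns the picture (480x640x3 uint8, red, green, blue); there is no depth.
- get_calibration(name): a dict with "fx", "fy", "cx", "cy" (pixels), "rvec" (rotation vector, rad) and "tvec" (3), from world to camera coordinates, as OpenCV has them; the wrist camera has in their place "tool_from_camera" (4x4, takes a point from camera to tool coordinates, whose origin is the TCP and whose axes are the flange's). Camera axes: x right, y down, z forward; pixel columns grow to the right and rows downward; lengths in m; the calibration is good to about 2 mm. A picture is of the moment at which its call begins: read the wrist's pose just before it. get_calibration takes no time and is no camera call.
- job_done(): hands the job in; it is judged then, once.
The state is a dict: "time": time; "q": joint angles; "qd": joint speeds; "joint_efforts": joint torques, N m; "ee_pos": TCP position; "tcp_rot": TCP orientation; "wrist_force": force on the tool from outside, world axes, zero at the start; "torque": the same for the moment, N m; "opening": finger opening in m; "grasp_force": force on a finger pad.
Only numpy, scipy, OpenCV 4.12 (cv2) and the standard library are available. Lean on these libraries where they do the work, as an engineer would, in place of code of your own. Each camera call takes 0.05 s, during which the arm holds its last target. There are 200 camera calls.

## Working session

There is one attempt and no reset: what is moved stays moved. The work goes in short steps, Python scripts to look and compute and a tool call to move; the robot and the scene stay as the last step left them, time stands still between calls to the robot, and variables do not carry over. Pictures are saved under pics/ and viewed, at most 10 in all, crops included, and the job is handed in when it is done.

Besides the shell and the picture viewer there is one more tool, called after "Call:" as name([rows], argument=value, ...), one row to a line, values as JSON. servo_tool: Moves the arm, as the interface text tells. Its arguments: {"type":"object","properties":{"moves":{"type":"array","items":{"type":"array","items":{"type":"number"}}},"claw":{"type":"number"},"force":{"type":"number"}},"required":["moves"]}

```bash
mkdir -p pics; python3 - <<'E'
from workcell import *
import cv2
for n in("scene","side"):
    cv2.imwrite(f"pics/{n}0.png",camera(n)[:,:,::-1]); print(n,get_calibration(n))
print(get_obs())
E
```

```text
scene {'fx': 453.64102372724847, 'fy': 453.64102372724847, 'cx': 314.3868632396621, 'cy': 238.8978663824345, 'rvec': array([ 2.04432977,  1.74109535, -0.50634832]), 'tvec': array([-0.05936644, -0.35712479,  1.25575283])}
side {'fx': 612.5030513500426, 'fy': 612.5030513500426, 'cx': 324.6655789480235, 'cy': 257.8018458049265, 'rvec': array([ 2.15974853, -0.50023075,  0.24543379]), 'tvec': array([-0.45980678,  0.23983551,  1.12426241])}
{'time': 0.1, 'q': array([6.77807155e+01, 5.00798194e+00, 1.00389166e+01, 9.50994201e+01,
       1.35202238e-03, 8.99989658e+01]), 'qd': array([ 0.01537578, -0.09195378,  0.0921437 ,  0.06751835,  0.03431931,
       -0.0065622 ]), 'joint_efforts': array([-3.96620089e-04, -5.21564233e+01,  4.65654051e+01,  1.60863146e-02,
       -7.20857452e-05, -7.74384290e-08]), 'ee_pos': array([0.20790002, 0.50897149, 0.23065295]), 'tcp_rot': array([-1.79931515e+02, -1.35325764e-03,  1.57781748e+02]), 'wrist_force': array([0.56906547, 0.1127995 , 0.69105128]), 'torque': array([-0.01459752,  0.03849772,  0.0490099 ]), 'grasp_force': 0.0, 'opening': 0.08533027676715997}
```

View pics/scene0.png

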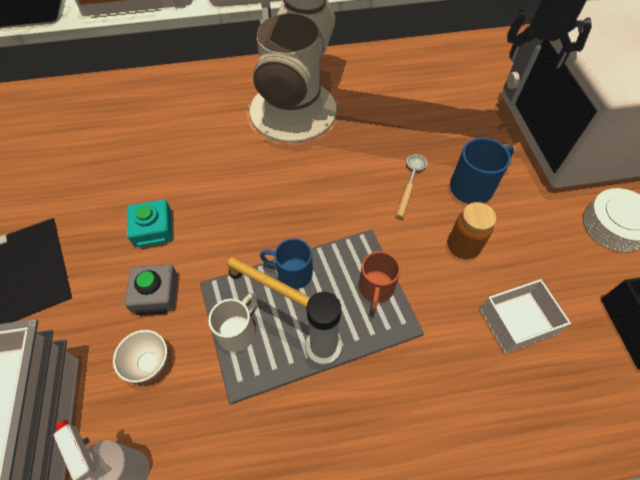

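View pics/side0.png

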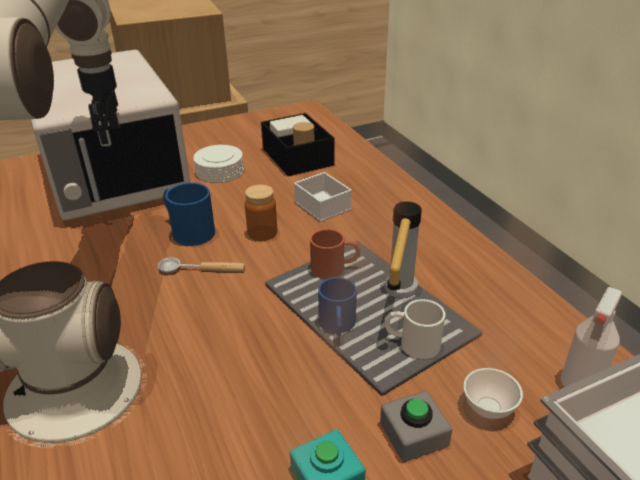

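Scene: column hub at (323,305), spout tip at (235,265), small blue mug at (294,262) in the middle, white mug at (232,325), brown mug at (380,278), and the green button on the grey pod at (147,282). In the side view the button is at (417,410), the hub at (407,213) and the blue mug at (338,300). I'll enlarge both for rim picks.

```bash
cat > h.py <<'E'
from workcell import *
import numpy as np, cv2
def cam(n):
    c=get_calibration(n); K=np.array([[c['fx'],0,c['cx']],[0,c['fy'],c['cy']],[0,0,1.]])
    return K,cv2.Rodrigues(c['rvec'])[0],np.array(c['tvec'])
def onplane(n,uv,z):
    K,R,t=cam(n); o=-R.T@t; d=R.T@np.linalg.solve(K,[*uv,1]); return o+d*(z-o[2])/d[2]
def proj(n,X):
    K,R,t=cam(n); p=K@(R@np.array(X)+t); return p[:2]/p[2]
def tri(a,b):
    P=[]
    for n in("scene","side"):
        K,R,t=cam(n); P.append(K@np.c_[R,t])
    X=cv2.triangulatePoints(P[0],P[1],np.array(a,float),np.array(b,float)).ravel(); return X[:3]/X[3]
E
python3 - <<'E'
from h import *
a=cv2.imread("pics/scene0.png")[215:375,110:430]; b=cv2.imread("pics/side0.png")[190:470,270:510]
cv2.imwrite("pics/a.png",cv2.resize(a,(800,400),interpolation=2)); cv2.imwrite("pics/b.png",cv2.resize(b,None,fx=2.1,fy=2.1,interpolation=2))
for n in("scene","side"):
    im=cv2.imread(f"pics/{n}0.png"); h=cv2.cvtColor(im,cv2.COLOR_BGR2HSV)
    for nm,lo,hi in(("green",(50,120,50),(75,255,255)),("blue",(100,90,30),(125,255,255)),("brass",(15,140,120),(28,255,255)),("black",(0,0,0),(179,255,45))):
        m=cv2.inRange(h,lo,hi); k,_,s,c=cv2.connectedComponentsWithStats(m)
        for i in range(1,k):
            if s[i,4]>60 and 110<c[i][0]<520 and c[i][1]>180: print(n,nm,s[i],c[i].round(1))
E
```

```text
scene green [136 205  16  15 181] [143.5 212.2]
scene green [136 271  19  18 265] [145.2 279.5]
scene blue [ 261  239   51   50 1587] [292.1 262. ]
scene brass [227 257  83  50 925] [267.6 280.7]
scene black [135 272  26  22 134] [150.6 285.6]
scene black [311 293  23   8  65] [322.3 295.4]
scene black [136 309  31   6 117] [151.2 311.7]
scene black [307 308  34  22 234] [323.1 322.1]
side green [406 400  22  19 346] [416.5 408.7]
side green [315 441  23  23 411] [326.4 451.7]
side blue [ 164  183   50   62 2438] [189.7 213.1]
side brass [391 218  19  54 479] [399.9 244.7]
side black [398 203  23  26 297] [411.8 214.7]
side black [ 93 304  26  73 485] [110.1 337.7]
side black [401 404  30  23 256] [414.5 418.5]
```

View pics/a.png

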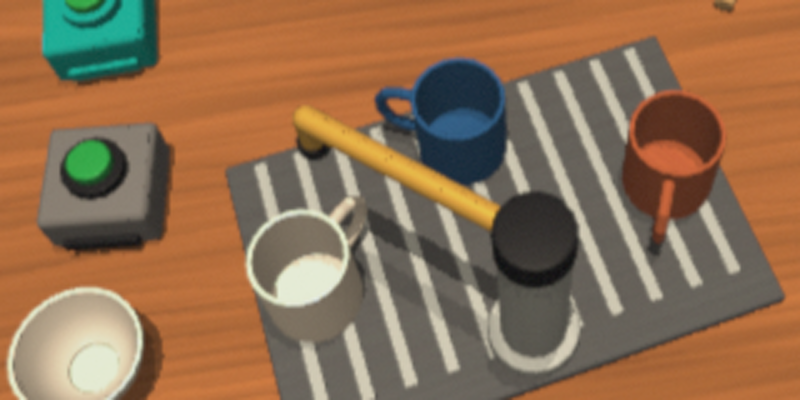

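View pics/b.png

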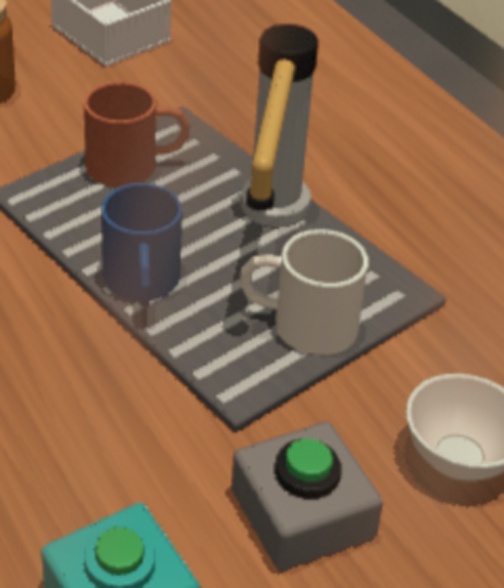

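Crop a: blue rim centre at (294,256.6) and hub at (324,307.4) in scene pixels. Crop b: blue rim at (337.6,291.9) and hub at (407.6,212.4) in side pixels. The spout stands between the blue mug and the white mug.

```bash
python3 - <<'E'
from h import *
pts=dict(blue=((294,256.6),(337.6,291.9),.097),hub=((324,307.4),(407.6,212.4),.217),white=((230,316),(423.8,314.3),.097),brown=((380.4,269.4),(327.1,239.5),.097),
 outlet=((235.2,275),(393.8,286.7),.16),button=((145.2,278.5),(417,407.8),.065),jar=((478,216),(260,195),.12),bowl=((141,352),(492,388),.05))
W={}
for k,(a,b,z) in pts.items():
    X=tri(a,b); W[k]=X; print(k,X.round(4),"planes",onplane("scene",a,z)[:2].round(4),onplane("side",b,z)[:2].round(4))
h=W['hub']
for k in("blue","white","brown","outlet"):
    d=(W[k]-h)[:2]; print(k,np.hypot(*d).round(4),np.degrees(np.arctan2(*d[::-1])).round(1)%360)
E
```

```text
blue [ 0.511  -0.0605  0.0871] planes [ 0.5171 -0.0612] [ 0.5054 -0.0708]
hub [ 0.6806 -0.0298  0.2075] planes [ 0.6836 -0.0296] [ 0.6721 -0.0431]
white [ 0.6218 -0.1958  0.0931] planes [ 0.6224 -0.1943] [ 0.6194 -0.1999]
brown [0.5691 0.1035 0.0926] planes [0.5728 0.1011] [0.5659 0.0991]
outlet [ 0.5699 -0.1699  0.1581] planes [ 0.5731 -0.1713] [ 0.568  -0.1704]
button [ 0.5028 -0.3618  0.0694] planes [ 0.5004 -0.3634] [ 0.5051 -0.3588]
jar [0.4948 0.3205 0.1119] planes [0.4973 0.3184] [0.4906 0.3052]
bowl [ 0.6495 -0.3706  0.0531] planes [ 0.6472 -0.3705] [ 0.6524 -0.3692]
blue 0.1723 190.3
white 0.1761 250.5
brown 0.1738 129.9
outlet 0.1785 231.7
```

The rows are not in the units I measure in: shifts go in shares of 75 cm and turns go in shares of pi rad. I convert before sending: -63 cm is -0.84, -60 cm is -0.8, -1.9 rad is -0.6048.

Call:
servo_tool([
  [0,0,0.0533,0],
  [0,0,0.1067,-0.0318],
  [0.0133,-0.04,0.16,-0.0637],
  [0.0267,-0.08,0.2133,-0.0955],
  [0.0533,-0.1333,0.2267,-0.1273],
  [0.08,-0.1867,0.2267,-0.1592],
  [0.1067,-0.24,0.2267,-0.191],
  [0.1333,-0.2933,0.2267,-0.2228],
  [0.16,-0.3467,0.2267,-0.2546],
  [0.1867,-0.4,0.2267,-0.2865],
  [0.2133,-0.4533,0.2267,-0.3183],
  [0.24,-0.5067,0.2267,-0.3501],
  [0.2667,-0.56,0.2267,-0.382],
  [0.28,-0.6,0.2267,-0.4138],
  [0.2933,-0.64,0.2267,-0.4456],
  [0.3067,-0.68,0.2267,-0.4775],
  [0.32,-0.72,0.2267,-0.5093],
  [0.3333,-0.76,0.2267,-0.5411],
  [0.3467,-0.8,0.2267,-0.573],
  [0.36,-0.84,0.2267,-0.6048],
], claw=1)

```text
time: 1.77
ee_pos: [0.4781, -0.1229, 0.4009]
tcp_rot: [-180.0, 0.0, 48.6]
wrist_force: [1.9, 1.0, -0.4]
opening: -0.0001
grasp_force: 0.0
```

In the tool's units: -2 cm is -0.0267, -1 cm is -0.0133, -0.33 rad is -0.105.

Call:
servo_tool([
  [0.0067,-0.0133,0,-0.0318],
  [0.0133,-0.0267,0,-0.0637],
  [0.0133,-0.0267,0,-0.105],
  [0.0133,-0.0267,0,-0.105],
  [0.0133,-0.0267,0,-0.105],
  [0.0133,-0.0267,0,-0.105],
])

```text
time: 2.27
ee_pos: [0.4879, -0.1406, 0.4013]
tcp_rot: [-180.0, 0.0, 30.3]
wrist_force: [-0.6, 0.4, -1.3]
opening: -0.0001
grasp_force: 0.0
```

```bash
python3 - <<'E'
from h import *
o=get_obs(); print(o['ee_pos'],o['tcp_rot'],o['time'],o['opening']); c=get_calibration("wrist"); print(c)
np.savez("w1.npz",p=o['ee_pos'],r=o['tcp_rot'])
cv2.imwrite("pics/w1.png",camera("wrist")[:,:,::-1])
E
```

```text
[ 0.48787642 -0.14055897  0.40130318] [-1.79995057e+02  1.84264206e-03  3.02570359e+01] 2.2667 -9.742547382467882e-05
{'fx': 352.89032709263813, 'fy': 352.89032709263813, 'cx': 319.8368423682868, 'cy': 238.94894720326786, 'tool_from_camera': array([[ 6.70835595e-04, -9.45201081e-01, -3.26488080e-01,
         8.54999985e-02],
       [ 9.99999659e-01,  4.76916656e-04,  6.74000799e-04,
        -1.30760537e-04],
       [-4.81358680e-04, -3.26488421e-01,  9.45201079e-01,
        -1.42744109e-01],
       [ 0.00000000e+00,  0.00000000e+00,  0.00000000e+00,
         1.00000000e+00]])}
```

View pics/w1.png

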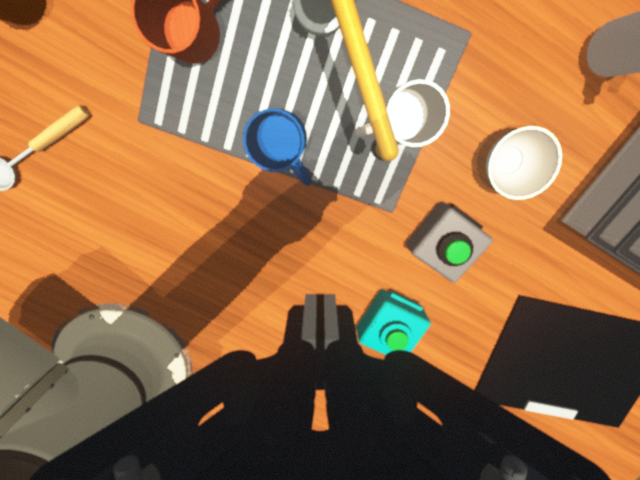

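The wrist view shows the blue rim centred at (274,140), the white rim at (418,112), the spout from (343,0) to its bend at (386,155), and the button at (458,251).

```bash
cat >> h.py <<'E'
from scipy.spatial.transform import Rotation as Ro
def wray(uv,p,r,z):
    c=get_calibration("wrist"); T=np.array(c['tool_from_camera']); R=Ro.from_euler('xyz',r,degrees=True).as_matrix()
    o=R@T[:3,3]+p; d=R@T[:3,:3]@np.array([(uv[0]-c['cx'])/c['fx'],(uv[1]-c['cy'])/c['fy'],1]); return o+d*(z-o[2])/d[2]
E
python3 - <<'E'
from h import *
w=np.load("w1.npz"); im=cv2.imread("pics/w1.png"); h=cv2.cvtColor(im,cv2.COLOR_BGR2HSV)
def comps(lo,hi,a):
    k,_,s,c=cv2.connectedComponentsWithStats(cv2.inRange(h,lo,hi)); return [(s[i],c[i].round(1)) for i in range(1,k) if s[i,4]>a]
print("blue",comps((100,90,30),(125,255,255),200)); print("green",comps((50,120,50),(75,255,255),200))
f=lambda uv,z:wray(uv,w['p'],w['r'],z)[:2].round(4)
print("blue",f((274.5,140),.097),"white",f((418,112),.097),"btn",f((458,251.5),.067))
m=cv2.inRange(h,(18,140,120),(30,255,255)); ys,xs=np.nonzero(m); k=(xs>320)&(xs<400)&(ys<165); xs,ys=xs[k],ys[k]
for y in(5,40,80,120,145):
    print(y,xs[ys==y].min(),xs[ys==y].max(),f((xs[ys==y].mean(),y),.2))
E
```

```text
blue [(array([ 243,  108,   68,   76, 3332], dtype=int32), array([275.8, 141.6]))]
green [(array([445, 240,  26,  25, 510], dtype=int32), array([457.4, 251.5])), (array([386, 330,  22,  22, 371], dtype=int32), array([396.7, 340. ]))]
blue [ 0.5109 -0.0631] white [ 0.6257 -0.1957] btn [ 0.5038 -0.3632]
5 333 354 [ 0.6485 -0.0698]
40 344 364 [ 0.6309 -0.0912]
80 357 376 [ 0.6097 -0.1176]
120 370 387 [ 0.5869 -0.1456]
145 378 396 [ 0.5722 -0.1649]
```

In the tool's units: -22.3 cm is -0.2973, 14.7 cm is 0.196.

Call:
servo_tool([
  [0.04,-0.0067,-0.0133,0],
  [0.08,-0.0107,-0.04,0],
  [0.12,-0.0133,-0.0667,0],
  [0.16,-0.0187,-0.0933,0],
  [0.196,-0.0213,-0.12,0],
  [0.196,-0.0213,-0.1467,0],
  [0.196,-0.0213,-0.1733,0],
  [0.196,-0.0213,-0.2,0],
  [0.196,-0.0213,-0.2267,0],
  [0.196,-0.0213,-0.2533,0],
  [0.196,-0.0213,-0.28,0],
  [0.196,-0.0213,-0.2973,0],
  [0.196,-0.0213,-0.2973,0],
  [0.196,-0.0213,-0.2973,0],
])

```text
time: 3.48
ee_pos: [0.6346, -0.1564, 0.1782]
tcp_rot: [-180.0, 0.0, 30.1]
wrist_force: [0.3, -0.3, -0.4]
opening: -0.0001
grasp_force: 0.0
```

```bash
python3 - <<'E'
from h import *
c=np.array([.681,-.030]);r=.135
o=get_obs()['ee_pos'];print(o, "phi",np.degrees(np.arctan2(*(o[:2]-c)[::-1]))%360)
for p in range(250,194,-2): print(p,((c+r*np.array([np.cos(np.radians(p)),np.sin(np.radians(p))])-o[:2])*100).round(2))
E
```

```text
[ 0.63460075 -0.15638532  0.17820728] phi 249.84053561616872
250 [ 0.02 -0.05]
248 [-0.42  0.12]
246 [-0.85  0.31]
244 [-1.28  0.5 ]
242 [-1.7   0.72]
240 [-2.11  0.95]
238 [-2.51  1.19]
236 [-2.91  1.45]
234 [-3.3   1.72]
232 [-3.67  2.  ]
230 [-4.04  2.3 ]
228 [-4.39  2.61]
226 [-4.74  2.93]
224 [-5.07  3.26]
222 [-5.39  3.61]
220 [-5.7   3.96]
218 [-6.    4.33]
216 [-6.28  4.7 ]
214 [-6.55  5.09]
212 [-6.81  5.48]
210 [-7.05  5.89]
208 [-7.28  6.3 ]
206 [-7.49  6.72]
204 [-7.69  7.15]
202 [-7.88  7.58]
200 [-8.05  8.02]
198 [-8.2   8.47]
196 [-8.34  8.92]
```

In the tool's units: -3.67 cm is -0.0489, -3.3 cm is -0.044.

Call:
servo_tool([
  [-0.0027,0.0013,0,0],
  [-0.0056,0.0016,0,0],
  [-0.0085,0.0027,0,0],
  [-0.0113,0.0041,0,0],
  [-0.0143,0.0053,0,0],
  [-0.0171,0.0067,0,0],
  [-0.02,0.008,0,0],
  [-0.0227,0.0096,0,0],
  [-0.0253,0.0111,0,0],
  [-0.0281,0.0127,0,0],
  [-0.0308,0.0143,0,0],
  [-0.0335,0.0159,0,0],
  [-0.0361,0.0176,0,0],
  [-0.0388,0.0193,0,0],
  [-0.0413,0.0211,0,0],
  [-0.044,0.0229,0,0],
  [-0.0464,0.0248,0,0],
  [-0.0489,0.0267,0,0],
  [-0.0489,0.0267,0,0],
])

```text
time: 5.07
ee_pos: [0.5979, -0.1366, 0.1784]
tcp_rot: [-180.0, 0.0, 30.0]
wrist_force: [0.3, -0.7, -0.1]
opening: 0.0
grasp_force: 0.1
```

```bash
cat >> h.py <<'E'
def spout(tag):
    o=get_obs(); im=camera("wrist")[:,:,::-1]; cv2.imwrite(f"pics/{tag}.png",im); sc=camera("scene")[:,:,::-1]; cv2.imwrite(f"pics/{tag}s.png",sc)
    m=cv2.inRange(cv2.cvtColor(sc,cv2.COLOR_BGR2HSV),(15,140,120),(28,255,255)); m[:200]=0; m[:,:215]=0; m[:,350:]=0
    k,l,s,c=cv2.connectedComponentsWithStats(m); i=1+s[1:,4].argmax(); ys,xs=np.nonzero(l==i)
    P=np.array([onplane("scene",(x,y),.2)[:2] for x,y in zip(xs,ys)]); d=np.linalg.svd(P-P.mean(0))[2][0]; d*=np.sign(-d[0])
    h=np.array([.681,-.030]); print(o['time'],o['ee_pos'],o['wrist_force'],"n",len(P),"mean",P.mean(0).round(4),"line angle",np.degrees(np.arctan2(d[1],d[0]))%360,"mean angle",np.degrees(np.arctan2(*(P.mean(0)-h)[::-1]))%360, "tipr",np.linalg.norm(P-h,axis=1).max())
E
python3 -c "
from h import *
spout('p1')"
```

```text
5.0667 [ 0.59790938 -0.13657244  0.17838239] [ 0.33747038 -0.72247246 -0.14922364] n 439 mean [ 0.6315 -0.0747] line angle 220.22415665250728 mean angle 222.07961296710238 tipr 0.11338778444915819
```

View pics/p1s.png

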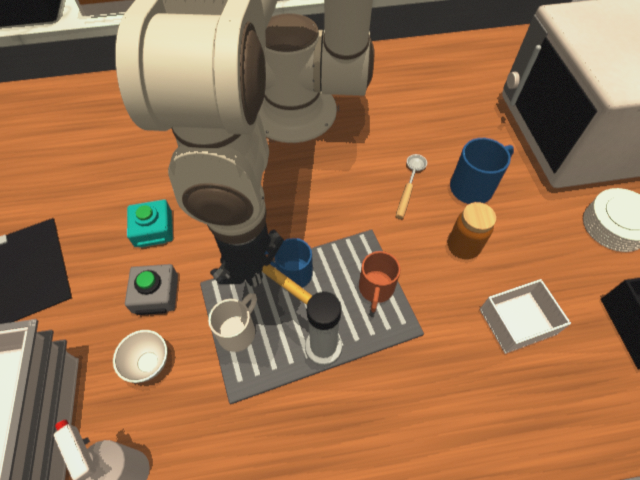

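The spout is moving: the finger is at 232° and the tube at about 221°. I'll continue to finger angle 208°.

In the tool's units: 3.09 cm is 0.0412, 2.9 cm is 0.0387.

Call:
servo_tool([
  [-0.0024,0.002,0,0],
  [-0.0049,0.004,0,0],
  [-0.0073,0.006,0,0],
  [-0.0096,0.0081,0,0],
  [-0.012,0.0103,0,0],
  [-0.0143,0.0124,0,0],
  [-0.0164,0.0147,0,0],
  [-0.0187,0.0168,0,0],
  [-0.0208,0.0191,0,0],
  [-0.0229,0.0215,0,0],
  [-0.0251,0.0237,0,0],
  [-0.0271,0.0261,0,0],
  [-0.0291,0.0285,0,0],
  [-0.0311,0.0311,0,0],
  [-0.0329,0.0336,0,0],
  [-0.0348,0.036,0,0],
  [-0.0367,0.0387,0,0],
  [-0.0384,0.0412,0,0],
])

```text
time: 6.67
ee_pos: [0.5693, -0.1058, 0.1783]
tcp_rot: [180.0, 0.0, 30.0]
wrist_force: [0.9, -1.1, -0.5]
opening: -0.0001
grasp_force: 0.6
```

In the tool's units: 1.21 cm is 0.0161, 1 cm is 0.0133.

Call:
servo_tool([
  [-0.0016,0.0027,0,0],
  [-0.0033,0.0053,0,0],
  [-0.0049,0.008,0,0],
  [-0.0067,0.0107,0,0],
  [-0.008,0.0133,0,0],
  [-0.0097,0.0161,0,0],
  [-0.0097,0.0161,0,0],
])

```text
time: 7.25
ee_pos: [0.5619, -0.0935, 0.1783]
tcp_rot: [-180.0, 0.0, 30.0]
wrist_force: [0.0, -0.3, -0.7]
opening: 0.0
grasp_force: 0.1
```

```bash
python3 -c "
from h import *
spout('p2')"
```

```text
7.25 [ 0.56190588 -0.09345125  0.17832468] [ 0.04775177 -0.34247957 -0.71184634] n 367 mean [ 0.6202 -0.05  ] line angle 196.2571174489556 mean angle 198.19662856070093 tipr 0.10276347032093044
```

View pics/p2.png

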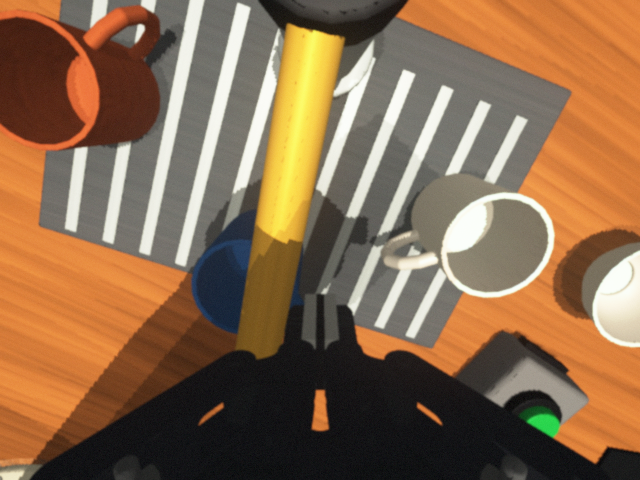

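The wrist view shows the tube from (315,30) to (265,350), still right of the blue mug's axis. The spout is at about 197° and I need about 190.5°, so I'll push 6° more, then back off and look.

In the tool's units: 1.26 cm is 0.0168, 1.05 cm is 0.014.

Call:
servo_tool([
  [-0.0013,0.0027,0,0],
  [-0.0027,0.0056,0,0],
  [-0.004,0.0084,0,0],
  [-0.0053,0.0112,0,0],
  [-0.0067,0.014,0,0],
  [-0.008,0.0168,0,0],
  [-0.008,0.0168,0,0],
  [-0.008,0.0168,0,0],
])

```text
time: 8.02
ee_pos: [0.556, -0.081, 0.1783]
tcp_rot: [-180.0, 0.0, 30.0]
wrist_force: [-0.5, -0.4, -0.5]
opening: -0.0001
grasp_force: 0.0
```

In the tool's units: 21 cm is 0.28, 20 cm is 0.2667.

Call:
servo_tool([
  [0.0027,-0.0093,0,0],
  [0.0067,-0.0267,0,0],
  [0.0067,-0.0533,0,0],
  [0.0067,-0.0667,0.0267,0],
  [-0.0133,-0.0667,0.0667,0],
  [-0.04,-0.0667,0.1067,0],
  [-0.0667,-0.0667,0.1467,0],
  [-0.0933,-0.0667,0.1867,0],
  [-0.12,-0.08,0.2267,0],
  [-0.1333,-0.1067,0.2667,0],
  [-0.1333,-0.1333,0.28,0],
  [-0.1333,-0.16,0.28,0],
  [-0.1333,-0.16,0.28,0],
  [-0.1333,-0.16,0.28,0],
])

```text
time: 9.18
ee_pos: [0.4561, -0.2028, 0.3878]
tcp_rot: [-180.0, 0.0, 29.9]
wrist_force: [0.3, 0.1, -0.5]
opening: 0.0001
grasp_force: 0.0
```

```bash
python3 - <<'E'
from h import *
o=get_obs(); spout('p3')
w=cv2.imread('pics/p3.png'); cv2.imwrite('pics/p3side.png',camera('side')[:,:,::-1])
np.savez("w3.npz",p=o['ee_pos'],r=o['tcp_rot']); print(o['tcp_rot'])
E
```

```text
9.1833 [ 0.45614718 -0.2027732   0.38783403] [ 0.29059414  0.11163309 -0.54869513] n 813 mean [ 0.5754 -0.0527] line angle 191.8545618967763 mean angle 192.13910332073687 tipr 0.19061402786369266
[-1.79965518e+02  2.25917774e-02  2.98711738e+01]
```

View pics/p3.png

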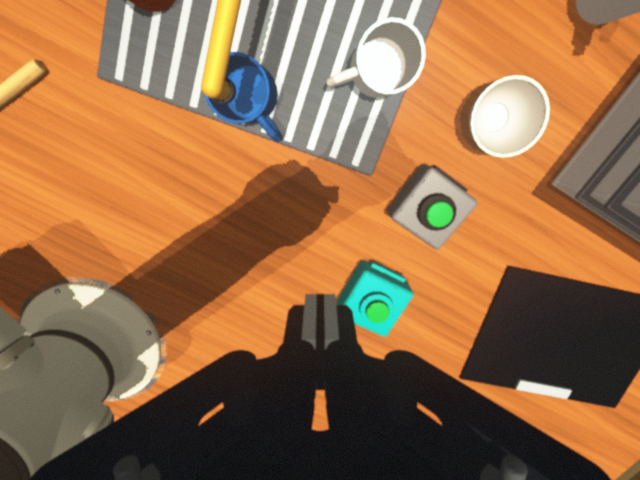

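The wrist view shows the spout tip at (215,90), above the blue mug with its rim centre near (240,88); parallax has to be removed. A combined crop of the two fixed views will settle it.

```bash
python3 - <<'E'
import cv2,numpy as np
a=cv2.imread("pics/p3s.png")[220:340,240:370]; b=cv2.imread("pics/p3side.png")[200:350,300:430]
A=cv2.resize(a,None,fx=3,fy=3,interpolation=2);B=cv2.resize(b,None,fx=3,fy=3,interpolation=2)
c=np.zeros((450,780,3),np.uint8);c[:360,:390]=A;c[:450,390:]=B;cv2.imwrite("pics/c.png",c)
E
```

```text
(no output)
```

View pics/c.png

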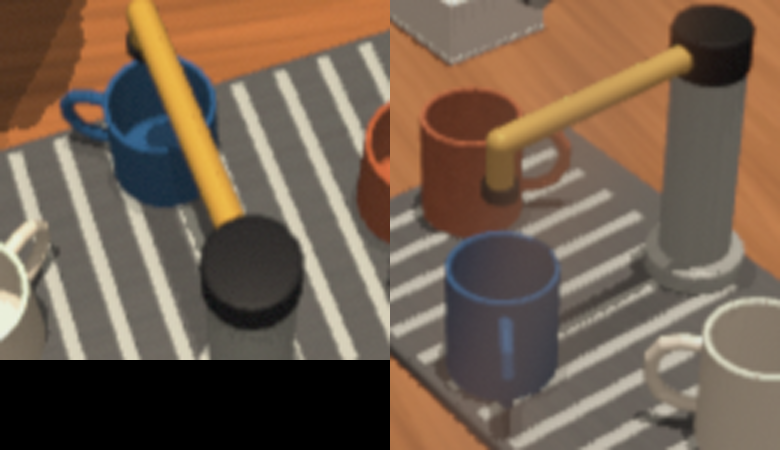

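Scene half: blue rim centre at (293.3,255.7), nozzle underside near (286,236). Side half: rim centre at (337.7,290), nozzle underside at (337,266).

```bash
python3 - <<'E'
from h import *
w=np.load("w3.npz"); 
f=lambda uv,z:wray(uv,w['p'],w['r'],z)[:2].round(4)
print("scene",onplane("scene",(293.3,255.7),.097)[:2],onplane("scene",(286,236),.16)[:2])
print("side",onplane("side",(337.7,290),.097)[:2],onplane("side",(337,266),.16)[:2])
print("tri",tri((293.3,255.7),(337.7,290)),tri((286,236),(337,266)))
print("wrist blue",f((241,88),.097),"tip bend",f((214,90),.2),"outlet",f((223,93),.16),"btn",f((439.5,215),.067))
im=cv2.imread("pics/p3.png");h=cv2.cvtColor(im,cv2.COLOR_BGR2HSV)
m=cv2.inRange(h,(18,140,120),(30,255,255)); ys,xs=np.nonzero(m); k=(xs>195)&(xs<245)&(ys<105); xs,ys=xs[k],ys[k]
for y in(5,30,60,85): print(f((xs[ys==y].mean(),y),.2))
g=cv2.inRange(h,(50,120,50),(75,255,255));k,_,s,c=cv2.connectedComponentsWithStats(g);print([(c[i],f(c[i],.067)) for i in range(1,k) if s[i,4]>200])
E
```

```text
scene [ 0.51487554 -0.06225985] [ 0.5063973  -0.07165306]
side [ 0.50820534 -0.06572519] [ 0.50411818 -0.06985385]
tri [ 0.51113691 -0.06131556  0.09225507] [ 0.50468308 -0.07051337  0.15965833]
wrist blue [ 0.5126 -0.0673] tip bend [ 0.5037 -0.0698] outlet [ 0.5024 -0.0675] btn [ 0.5022 -0.3637]
[ 0.5671 -0.053 ]
[ 0.5489 -0.057 ]
[ 0.5261 -0.0619]
[ 0.5067 -0.067 ]
[(array([439.13036021, 213.82847341]), array([ 0.5033, -0.3623])), (array([377.10462287, 311.33090024]), array([ 0.3347, -0.3714]))]
```

The outlet is about 9 mm from the blue axis (limit 20 mm), mostly a radial error that turning can't fix. The button comes next, at about (0.503, -0.3625), top at z ≈ 0.068.

In the tool's units: -30.3 cm is -0.404, -29.5 cm is -0.3933.

Call:
servo_tool([
  [0.0133,-0.0533,0,0],
  [0.0267,-0.1067,0,0],
  [0.0467,-0.16,-0.0267,0],
  [0.0627,-0.2133,-0.0667,0],
  [0.0627,-0.2133,-0.1067,0],
  [0.0627,-0.2133,-0.1467,0],
  [0.0627,-0.2133,-0.1867,0],
  [0.0627,-0.2133,-0.2267,0],
  [0.0627,-0.2133,-0.2667,0],
  [0.0627,-0.2133,-0.3067,0],
  [0.0627,-0.2133,-0.3467,0],
  [0.0627,-0.2133,-0.3733,0],
  [0.0627,-0.2133,-0.3933,0],
  [0.0627,-0.2133,-0.404,0],
  [0.0627,-0.2133,-0.404,0],
  [0.0627,-0.2133,-0.404,0],
])

```text
time: 10.67
ee_pos: [0.5034, -0.3608, 0.0857]
tcp_rot: [-180.0, 0.0, 30.0]
wrist_force: [-0.1, 0.4, 0.5]
opening: -0.0002
grasp_force: 0.0
```

Call:
servo_tool([
  [0,0,-0.004,0],
  [0,0,-0.008,0],
  [0,0,-0.012,0],
  [0,0,-0.016,0],
  [0,0,-0.02,0],
  [0,0,-0.0227,0],
  [0,0,-0.0227,0],
  [0,0,-0.0227,0],
])

```text
time: 11.33
ee_pos: [0.5033, -0.3613, 0.0686]
tcp_rot: [180.0, -0.0, 30.0]
wrist_force: [0.4, -0.0, 2.6]
opening: 0.0003
grasp_force: 1.3
```

Call:
servo_tool([
  [0,0,-0.0013,0],
  [0,0,-0.0027,0],
  [0,0,-0.004,0],
  [0,0,-0.004,0],
  [0,0,-0.004,0],
])

```text
time: 11.75
ee_pos: [0.5033, -0.3614, 0.066]
tcp_rot: [180.0, -0.0, 30.0]
wrist_force: [-0.0, 0.5, 7.8]
opening: -0.0003
grasp_force: 3.6
```

In the tool's units: -0.2 cm is -0.0027, -0.1 cm is -0.0013.

Call:
servo_tool([
  [0,0,-0.0013,0],
  [0,0,-0.0027,0],
  [0,0,-0.0027,0],
  [0,0,-0.0027,0],
])

```text
time: 12.08
ee_pos: [0.5034, -0.3615, 0.0658]
tcp_rot: [179.9, -0.1, 30.0]
wrist_force: [-5.0, 3.9, 18.6]
opening: -0.0001
grasp_force: 9.3
```

```bash
python3 - <<'E'
from h import *
from numpy.linalg import lstsq
A=[];B=[]
for n,uv in(("w1",(457.4,251.5)),("w3",(439.13,213.83))):
    w=np.load(n+".npz"); a=wray(uv,w['p'],w['r'],0.);b=wray(uv,w['p'],w['r'],.1); d=(b-a)/np.linalg.norm(b-a); M=np.eye(3)-np.outer(d,d); A.append(M);B.append(M@a)
print(lstsq(np.vstack(A),np.hstack(B),rcond=None)[0])
b=camera('side')[:,:,::-1]; a=cv2.imread("pics/side0.png")
s=lambda i:cv2.resize(i[370:470,370:465],None,fx=4,fy=4,interpolation=2)
cv2.imwrite("pics/d.png",np.hstack([s(a),s(b)]))
E
```

```text
[ 0.50333127 -0.36219942  0.0672899 ]
```

View pics/d.png

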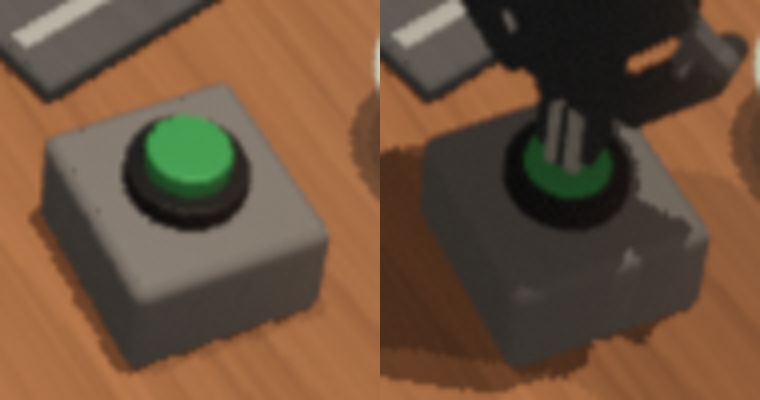

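The right half shows the green cap pushed down flush with its housing, with the fingers on green only, and a hard stop at 18 N. So the button is fully down, and I'll release it.

In the tool's units: 18 cm is 0.24, 15 cm is 0.2.

Call:
servo_tool([
  [0,0,0.0067,0],
  [0,0,0.016,0],
  [0,0,0.04,0],
  [0,0,0.08,0],
  [0,0,0.12,0],
  [0,0,0.16,0],
  [0,0,0.2,0],
  [0,0,0.24,0],
  [0,0,0.24,0],
  [0,0,0.24,0],
  [0,0,0.24,0],
])

```text
time: 13.05
ee_pos: [0.5031, -0.3612, 0.2423]
tcp_rot: [-179.9, 0.0, 30.0]
wrist_force: [-0.1, -0.5, -0.5]
opening: -0.0004
grasp_force: 0.0
```

```bash
python3 - <<'E'
from h import *
spout('e')
b=camera('side')[:,:,::-1]; m=cv2.inRange(cv2.cvtColor(b,cv2.COLOR_BGR2HSV),(50,120,50),(75,255,255)); k,_,s,c=cv2.connectedComponentsWithStats(m); print([(s[i],c[i]) for i in range(1,k) if s[i,4]>60])
d=cv2.absdiff(cv2.imread("pics/p3side.png")[200:350,300:460],b[200:350,300:460]).max(2); print("changed px",(d>60).sum())
print(job_done())
E
```

```text
13.05 [ 0.50310177 -0.36118062  0.24234005] [-0.08326202 -0.48849174 -0.46967029] n 811 mean [ 0.5756 -0.0526] line angle 191.84081226212092 mean angle 192.11680835502767 tipr 0.19061402786369266
[(array([406, 400,  22,  20, 352], dtype=int32), array([416.29545455, 409.13920455])), (array([315, 441,  23,  23, 408], dtype=int32), array([326.41176471, 451.77696078]))]
changed px 5379
the job is handed in; nothing more can be done
None
```

I pushed the spout round until its outlet measured about 9 mm from the small blue mug's axis (limit 20 mm), then pressed the green start button fully down and let it come up, and handed the job in at about 13 s; the hand-in gave no verdict, and I did not re-measure the mugs and other loose things at the end.

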